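Slide a spindle through three bearing blocks

ROBOT

A 6-joint arm with a two-finger parallel gripper is mounted at the origin on a cart in front of the work surface, level with it; the furniture and walls round the work are solid. World frame = base frame: x ahead of the robot, y to its left, z up, the work surface at z = 0. Lengths are in m, angles in rad, forces in N, time in s.
With the tool pointing down it reaches from about 0.375 to 0.9 m from the base axis. Payload 3.1 kg.
Tool frame: the origin (TCP) lies on the front face of the gripper's body, between the roots of the fingers; the fingertips stand 70 mm ahead of it and the grasp point (between the pads) lies 51 mm ahead of it; z points along the fingers, y is the line along which they close (so a half turn about z gives the same grasp; the last joint's range is limited). The gripper opens to 87 mm and grips with 3 to 60 N. Pads are 19 mm wide; open, the fingers measure 117 mm over their backs; the gripper's body (75 mm by 190 mm) begins 51 mm behind the grasp point.
Start: joints at [-1.296, 0.527, 1.433, -0, 1.181, -0.178], TCP at [0.273, -0.562, 0.292] pointing down, gripper open.
Joint ranges: [-3.08, 3.08], [-0.75, 2.2], [0.22, 2.44], [-1.43, 4.57], [0, 2.65], [-2.85, 2.85]. Speed limits (rad/s): [2.79, 2.79, 3.14, 3.14, 3.14, 3.14].

INTERFACE

Orientations are given as a unit quaternion [x, y, z, w].
In Python, from rig import robot, cams, ticket gives the robot as it stands. The module is installed in compiled form; this text tells all that it offers.
- The arm moves only by the shell command python3 -m crank 'ROWS' [FORCE]. ROWS is JSON, a list of rows, each a list of 7 numbers: the shift along the tool's x, y, z in cm, then the turn, a rotation vector about the tool's x, y, z in rad, then the closure, from 0 (fully open) to 1 (shut). A call has 1 to 5 rows; each row shifts and turns the commanded pose from where the row before left it, along the tool's axes as they then stand; what a row does not reach is not made up. A row lasts 1/8 s, in which the tool goes at most 62.5 mm and 10.7 degrees, less where a joint would pass 70% of its speed; a pose out of reach is approached as far as the arm can. A call is refused whole if a number of a shift passes 6.25 or a number of a turn 0.188, either way. A call with a gripper value outside its range is refused whole. The fingers move at their own pace and stop on an object; FORCE is the grip in N (left out, the last holds). Time passes only in rows, so rows that do not move let the fingers close. It gives the time, the measured TCP pose, the force, the opening and the grip force at its end, in the units of the state.
- robot.get_obs(): the state, without advancing time (a new reading comes with each control period).
- cams.camera(name): name is "scene" or "side" or "wrist"; returns the picture (400x640x3 uint8, red, green, blue); there is no depth.
- cams.camera_info(name): a dict with "intrinsics" (3x3 intrinsics, pixels), "dist" ([k1, k2, p1, p2, k3] as OpenCV has them; the pictures are not rectified), "pose" (4x4, takes a point from camera to world coordinates). Camera axes: x right, y down, z forward; pixel columns grow to the right and rows downward; lengths in m; the calibration is good to about 2 mm. A picture is of the moment at which its call begins: read the wrist's pose just before it. camera_info takes no time and is no camera call; for the wrist camera it gives the pose at the moment of the call.
- ticket.hand_in(): hands the job in; it is judged then, once.
The state is a dict: "time": time; "q": joint angles; "joint_velocities": joint speeds; "joint_torque": joint torques, N m; "position": TCP position; "tool_rot": TCP orientation; "ft_force": force on the tool from outside, world axes, zero at the start; "moment": the same for the moment, N m; "grip_width": finger opening in m; "grip_force": force on a finger pad.
Only numpy, scipy, OpenCV 4.12 (cv2) and the standard library are available. Lean on these libraries where they do the work, as an engineer would, in place of code of your own. Each camera call takes 0.05 s, during which the arm holds its last target. There are 200 camera calls.

TASK

Take the knobbed spindle out of its V-rest and slide it, nose first, through all three bearing blocks of the steel stand until the shoulder of the knob is fully home against the first block, then let go. Feed it in slowly, gently and by feel: never jam or force the spindle against the blocks, and do not disturb the loose bearing, tape measure and spark plug lying about.

Things in the scene. Friction and masses are not known exactly. Their poses are not given: they have to be found in the camera images.
- knob (a point): Centre of the round plain metal knob (28 mm diameter, 46 mm long) at the tail of the spindle, on its axis; grip it here from above. The x axis runs along the spindle to its nose, level at the start. The knob's front face, the shoulder, lies 23 mm ahead. About 0.13 kg, balanced 45 mm ahead of this point.
- shoulder (a point): Centre of the knob's front face, on the spindle's axis, same axes as knob.
- nose (a point): Tip of the spindle's nose, on its axis, 150 mm ahead of the shoulder, same axes as knob. The shaft between is 12 mm thick; its last 5 mm taper to a flat 8.4 mm end.
- spindle: The loose spindle, shaft and knob; origin at the shoulder, same axes as knob. At the start the shaft lies in two wooden V-notches, axis 65 mm above the bench, knob free beyond the rest; lift it straight up.
- entry_mark (a point): Point on the stand's centreline in the entry face of the first block, 65 mm above the bench. x points level along the bores, the way the spindle goes in; z is up. The bores run exactly parallel to this x at this height, but the row of blocks is bolted through slots and its bores stand anywhere up to 12 mm to either side (y) of the centreline: find them by feel or by sight.
- exit_mark (a point): Point on the stand's centreline in the last block's far face, 130 mm along x from entry_mark, same axes. Bores: 14 mm wide (1 mm play all round), chamfered 1 mm. Blocks: 46 mm wide, bore in the middle, 18 mm thick, tops 28 mm above the bores' axis; entry faces at 0, 55 and 112 mm along x.
- stand: Steel stand bolted to the bench, 160 x 114 mm base; origin on the bench under entry_mark, same axes. First and last block are immovable; the middle one floats: up to 1.5 mm off their line sideways at the start, it slides (3 mm each way) when the nose's taper pushes with about 3 N. The spindle must never bear on the stand with more than 35 N.
- bearing: Loose ball bearing, 62 mm wide, 18 mm high, lying flat; leave alone.
- tape: Tape measure, 39 x 83 x 63 mm; leave alone.
- plug: Spark plug, 77 mm long, lying; leave alone.

How it is judged:
On the way, in this order (a step that is already met when the one before it is completed fails the run):
1. the spindle is lifted clear of its V-rest (height (world z) of each of nose, shoulder above 0.085 m), for 0.1 s.
2. the nose is through the first block (x of nose in the frame of entry_mark above 0.022 m and y of nose in the frame of entry_mark between -0.0145 and 0.0145 m and z of nose in the frame of entry_mark between -0.005 and 0.005 m), for 0.05 s.
3. the nose is through the floating middle block (x of nose in the frame of entry_mark above 0.078 m and angle between the x axis of nose and the x axis of entry_mark, either way round below 0.12 rad), for 0.05 s.
4. the nose is through the last block (x of nose in the frame of exit_mark above 0.003 m and angle between the x axis of nose and the x axis of entry_mark, either way round below 0.06 rad), for 0.05 s.
At the end, for the whole second after the job is handed in: The spindle lies at rest in all three bores, nose out of the last block, within 0.05 rad of the bore line, the knob's shoulder within 2 mm of the first block's entry face (x of shoulder in the frame of entry_mark between -0.002 and 0.002 m and y of nose in the frame of exit_mark between -0.0145 and 0.0145 m and z of nose in the frame of exit_mark between -0.005 and 0.005 m and angle between the x axis of nose and the x axis of entry_mark, either way round below 0.05 rad and linear speed of spindle below 0.02 m/s); the robot touches nothing.
It fails at once if the spindle bears on the stand with more than 35 N (contact force between spindle and stand above 35 N).
It fails at once if a bystander is shifted by more than 15 mm (distance of any of bearing, tape, plug from where it was at the start of the episode above 0.015 m).
It also fails if it takes over 72 s, if anything falls off the work surface, if the arm or the gripper's body presses on something with over 40 N, if the wrist force passes 120 N, or if a joint passes its speed limit or range.

## Working session

There is one attempt and no reset: what is moved stays moved. The work goes in short steps, Python scripts to look and compute and a shell command to move; the robot and the scene stay as the last step left them, time stands still between calls to the robot, and variables do not carry over. Pictures are saved under pics/ and viewed, at most 10 in all, crops included, and the job is handed in when it is done.

```bash
mkdir -p pics; ls
python3 - <<'E'
from rig import robot,cams
import cv2,numpy as np
np.set_printoptions(precision=4,suppress=True)
o=robot.get_obs(); print({k:np.round(v,4) for k,v in o.items()})
for n in ["scene","side"]:
    i=cams.camera_info(n); print(n,np.array(i["intrinsics"]),i["dist"],np.array(i["pose"]))
    cv2.imwrite(f"pics/{n}0.png",cams.camera(n)[:,:,::-1])
E
```

```text
pics
{'time': np.float64(0.0), 'q': array([-1.2965,  0.5285,  1.4339,  0.    ,  1.1814, -0.1785]), 'joint_velocities': array([-0.0012,  0.0009, -0.0012, -0.0002,  0.0003,  0.0003]), 'joint_torque': array([ -0.0018, -44.0053, -17.6593,   0.0631,   0.0583,  -0.0002]), 'position': array([ 0.2733, -0.5614,  0.2913]), 'tool_rot': array([ 0.9745,  0.2245, -0.0001, -0.0011]), 'ft_force': array([-0.1018,  1.1783,  0.5136]), 'moment': array([ 0.0653,  0.0142, -0.0419]), 'grip_force': np.float64(0.0), 'grip_width': np.float64(0.087)}
scene [[438.1575   0.     321.5055]
 [  0.     438.1575 200.5997]
 [  0.       0.       1.    ]] [-0.1137  0.      0.      0.      0.    ] [[ 0.6604 -0.3294  0.6748 -0.1555]
 [-0.7505 -0.3185  0.579  -0.6904]
 [ 0.0242 -0.8888 -0.4576  0.5748]
 [ 0.      0.      0.      1.    ]]
side [[457.5526   0.     326.967 ]
 [  0.     457.5526 195.4044]
 [  0.       0.       1.    ]] [-0.1234  0.      0.      0.      0.    ] [[-0.9985 -0.0411  0.0356  0.4965]
 [-0.0535  0.6283 -0.7761  1.0522]
 [ 0.0096 -0.7769 -0.6296  0.9473]
 [ 0.      0.      0.      1.    ]]
```

View pics/scene0.png

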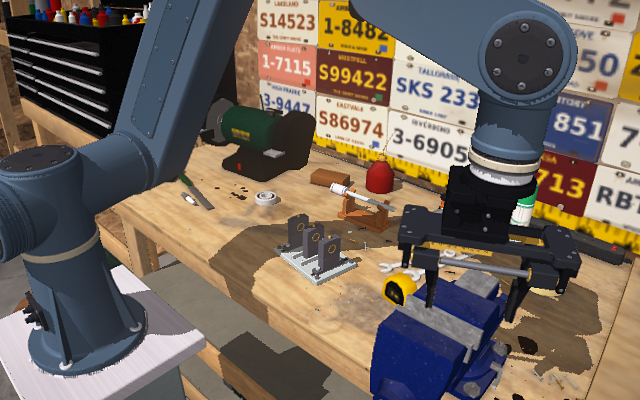

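View pics/side0.png

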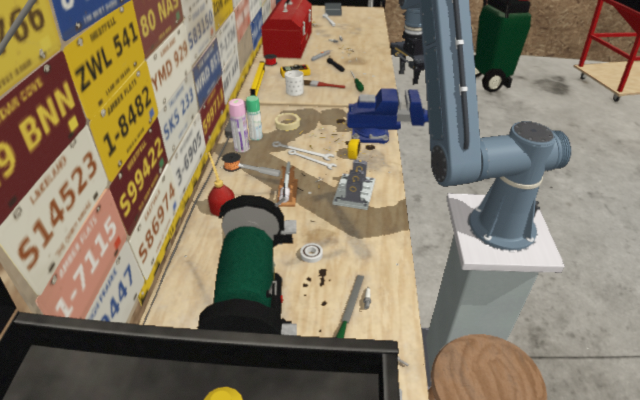

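The scene picture shows the spindle in its brown rest: knob around (340,188), nose around (392,208). The stand is at (317,250) with block tops around (298,217), (313,228) and (330,238). The bearing is at (265,198) and the tape at (400,288). The side picture shows the stand at (353,185) and the rest at (287,185).

```bash
cat > h.py <<'E'
import cv2,numpy as np
from scipy.spatial.transform import Rotation as R
np.set_printoptions(precision=4,suppress=True)
def ray(info,uv):
    K=np.array(info["intrinsics"]);T=np.array(info["pose"])
    n=cv2.undistortPoints(np.array(uv,float).reshape(-1,1,2),K,np.array(info["dist"])).reshape(-1,2)
    return T[:3,3],np.c_[n,np.ones(len(n))]@T[:3,:3].T
def onz(info,uv,z):
    c,d=ray(info,uv); return c+d*((z-c[2])/d[:,2])[:,None]
def proj(info,P):
    T=np.linalg.inv(np.array(info["pose"]))
    return cv2.projectPoints(np.array(P,float).reshape(-1,3),cv2.Rodrigues(T[:3,:3])[0],T[:3,3],np.array(info["intrinsics"]),np.array(info["dist"]))[0].reshape(-1,2)
E
python3 - <<'E'
from h import *
from rig import cams
s=cams.camera_info("scene")
print(onz(s,[(340,188),(392,208)],.065)); print(onz(s,[(298,217),(313,228),(330,238)],.093))
print(onz(s,[(400,288),(265,198),(205,203)],.02))
w=cams.camera_info("wrist"); print(w["intrinsics"],np.array(w["pose"]))
for n,b in (("scene",(240,160,420,310)),("side",(220,120,420,270))):
    im=cv2.imread(f"pics/{n}0.png")[b[1]:b[3],b[0]:b[2]]; cv2.imwrite(f"pics/{n}0c.png",cv2.resize(im,None,fx=4,fy=4,interpolation=cv2.INTER_CUBIC))
E
```

```text
[[ 0.6869 -0.0321  0.065 ]
 [ 0.6883 -0.1982  0.065 ]]
[[ 0.4583 -0.0958  0.093 ]
 [ 0.4461 -0.1523  0.093 ]
 [ 0.4406 -0.2048  0.093 ]]
[[ 0.4834 -0.3573  0.02  ]
 [ 0.565   0.1354  0.02  ]
 [ 0.4312  0.2306  0.02  ]]
[[333.9369   0.     324.6874]
 [  0.     333.9369 199.5027]
 [  0.       0.       1.    ]] [[ 0.4376 -0.8574 -0.2709  0.347 ]
 [-0.8992 -0.418  -0.1295 -0.5247]
 [-0.0022  0.3002 -0.9539  0.3833]
 [ 0.      0.      0.      1.    ]]
```

View pics/scene0c.png

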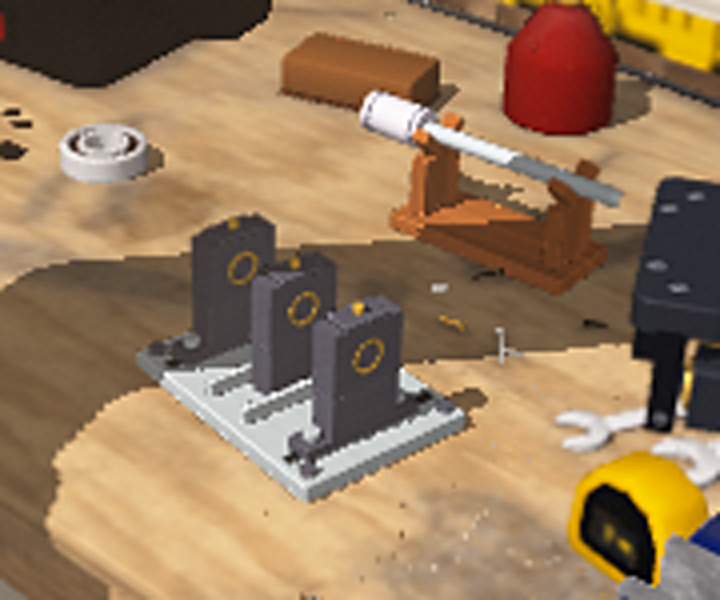

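The crop shows the blocks with gold-rimmed bores at crop (242,268), (303,310) and (368,356). The spindle lies along −y with its nose at crop (615,197) and its knob at crop (392,117). Next I'll move above for a wrist look, raising first to clear the vise.

```bash
cat >> h.py <<'E'
def frame(az,tilt=0):  # tool down, tool x at azimuth az; 
    x=np.array([np.cos(az),np.sin(az),0]);z=np.array([0,0,-1.]);return np.c_[x,np.cross(z,x),z]
def plan(pos,Rm,n,o=None):
    from rig import robot
    o=o or robot.get_obs(); p0=np.array(o["position"]);R0=R.from_quat(o["tool_rot"])
    dv=(R0.inv()*R.from_matrix(Rm)).as_rotvec(); dp=(np.array(pos)-p0)
    for k in range(n):
        Rk=R0*R.from_rotvec(dv*k/n)
        print(np.round(Rk.inv().apply(dp/n)*100,2).tolist(),np.round(dv/n,4).tolist())
def near(az): return frame(az)
E
python3 -m crank '[[0,0,-5,0,0,0,0],[0,0,-5,0,0,0,0]]'
python3 - <<'E'
from h import *
plan([.57,-.10,.38],frame(np.pi/2),10)
E
```

```text
time: 0.35
position: [0.2733, -0.5615, 0.3921]
tool_rot: [0.974, 0.224, -0.0, -0.002]
ft_force: [0.9, -0.4, -0.0]
grip_width: 0.0872
grip_force: 0.0
[4.69, -2.85, 0.13] [-0.0003, -0.0002, -0.1118]
[4.98, -2.31, 0.13] [-0.0003, -0.0002, -0.1118]
[5.2, -1.74, 0.13] [-0.0003, -0.0002, -0.1118]
[5.36, -1.15, 0.13] [-0.0003, -0.0002, -0.1118]
[5.46, -0.54, 0.13] [-0.0003, -0.0002, -0.1118]
[5.49, 0.07, 0.12] [-0.0003, -0.0002, -0.1118]
[5.44, 0.68, 0.12] [-0.0003, -0.0002, -0.1118]
[5.33, 1.28, 0.12] [-0.0003, -0.0002, -0.1118]
[5.16, 1.87, 0.12] [-0.0003, -0.0002, -0.1118]
[4.92, 2.43, 0.12] [-0.0003, -0.0002, -0.1118]
```

```bash
python3 -m crank '[[4.7,-2.9,0.1,0,0,-0.112,0],[5,-2.3,0.1,0,0,-0.112,0],[5.2,-1.7,0.1,0,0,-0.112,0],[5.4,-1.2,0.1,0,0,-0.112,0],[5.5,-0.5,0.1,0,0,-0.112,0]]'
python3 -m crank '[[5.5,0,0.1,0,0,-0.112,0],[5.4,0.7,0.1,0,0,-0.112,0],[5.3,1.3,0.1,0,0,-0.112,0],[5.2,1.9,0.1,0,0,-0.112,0],[4.9,2.4,0.1,0,0,-0.112,0]]'
python3 -m crank '[[0,0,0,0,0,0,0],[0,0,0,0,0,0,0]]'
python3 - <<'E'
from h import *
from rig import cams,robot
import json
i=cams.camera_info("wrist"); im=cams.camera("wrist")[:,:,::-1]
print(robot.get_obs()["position"],np.array(i["pose"])); cv2.imwrite("pics/w1.png",im)
json.dump({k:np.array(v).tolist() for k,v in i.items()},open("w1.json","w"))
E
```

```text
time: 0.98
position: [0.4232, -0.3286, 0.3869]
tool_rot: [0.874, 0.486, 0.0, -0.0]
ft_force: [0.8, -0.3, -0.2]
grip_width: 0.0869
grip_force: 0.0
time: 1.6
position: [0.5708, -0.0979, 0.3818]
tool_rot: [0.705, 0.709, -0.0, -0.0]
ft_force: [-0.1, -0.5, 0.0]
grip_width: 0.087
grip_force: 0.0
time: 1.85
position: [0.5698, -0.0995, 0.3817]
tool_rot: [0.706, 0.708, -0.001, -0.0]
ft_force: [-0.2, 0.2, -0.7]
grip_width: 0.0874
grip_force: 0.0
[ 0.5697 -0.1002  0.3819] [[ 1.      0.0028 -0.0012  0.5689]
 [ 0.0023 -0.9539 -0.3002 -0.0159]
 [-0.002   0.3002 -0.9539  0.4736]
 [ 0.      0.      0.      1.    ]]
```

View pics/w1.png

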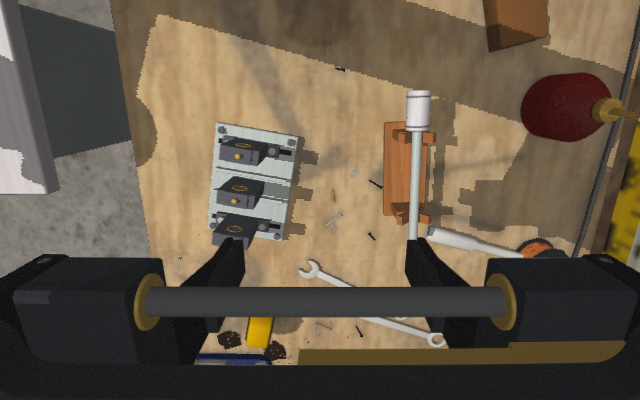

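The wrist picture shows the stand base spanning (215,123) to (302,240), the blocks at (240,152), (240,192) and (233,232), the knob at (418,108), and the shaft running down to (413,240). I'll zoom in on the stand.

Run:
```python
from h import *
im=cv2.imread("pics/w1.png")[85:255,195:445]; cv2.imwrite("pics/w1c.png",cv2.resize(im,None,fx=3.2,fy=3.2,interpolation=cv2.INTER_CUBIC))
```

```text
(no output)
```

View pics/w1c.png

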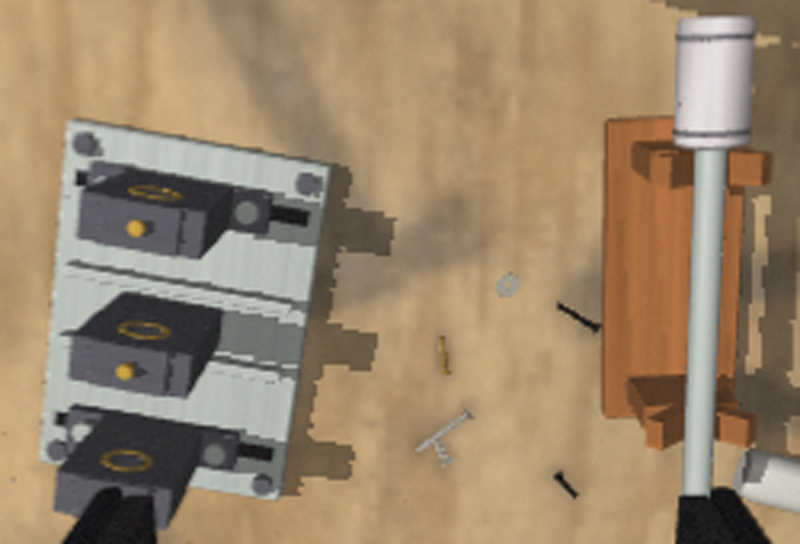

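Run:
```python
from h import *
import json
i=json.load(open("w1.json"))
f=lambda a:np.array(a)/3.2+np.array([195,85])-0.35
r=onz(i,f([(156,192),(143,330),(127,460)]),.065);print("rings",r,np.linalg.norm(np.diff(r,axis=0),axis=1))
p=onz(i,f([(137,228),(124,372)]),.095);print("pins",p)
for z in (0.008,0.012):
    b=onz(i,f([(72,120),(332,165),(278,498),(42,460)]),z);print("base",b,np.linalg.norm(b-np.roll(b,-1,0),axis=1)); 
d=b[2]-b[1];print("az long",np.degrees(np.arctan2(d[1],d[0])),np.degrees(np.arctan2(*(b[3]-b[0])[1::-1])))
d=r[2]-r[0];print("az rings",np.degrees(np.arctan2(d[1],d[0])))
k=onz(i,f([(714,24),(714,142),(708,150),(696,492)]),.065+np.array([0,0,0,0]));print("spindle",k)
s=onz(i,f([(710,160),(696,490)]),.065);d=s[1]-s[0];print("az sp",np.degrees(np.arctan2(d[1],d[0])))
```

```text
rings [[ 0.4688 -0.0745  0.065 ]
 [ 0.4598 -0.1292  0.065 ]
 [ 0.449  -0.1849  0.065 ]] [0.0554 0.0568]
pins [[ 0.4684 -0.083   0.095 ]
 [ 0.4595 -0.1371  0.095 ]]
base [[ 0.4209 -0.0519  0.008 ]
 [ 0.5318 -0.0709  0.008 ]
 [ 0.5027 -0.2277  0.008 ]
 [ 0.392  -0.2087  0.008 ]] [0.1125 0.1594 0.1124 0.1594]
base [[ 0.4222 -0.0516  0.012 ]
 [ 0.5321 -0.0704  0.012 ]
 [ 0.5033 -0.2259  0.012 ]
 [ 0.3935 -0.207   0.012 ]] [0.1115 0.1581 0.1114 0.158 ]
az long -100.48751336754944 -100.4461556777694
az rings -100.16800130951783
spindle [[ 0.6769 -0.0126  0.065 ]
 [ 0.6804 -0.0551  0.065 ]
 [ 0.6783 -0.0581  0.065 ]
 [ 0.6851 -0.1985  0.065 ]]
az sp -87.62486000233105
```

The ring spacings are 55.4 and 56.8 mm, so the entry is the +y block and the bores run at about −100.3°. The spindle lies at about −87.4°. I'll go above the knob.

Run:
```python
from h import *
plan([.678,-.034,.24],frame(np.radians(92.5)),4)
```

```text
[1.65, 2.71, 3.54] [-0.0003, 0.0, -0.0107]
[1.62, 2.73, 3.54] [-0.0003, 0.0, -0.0107]
[1.59, 2.75, 3.55] [-0.0003, 0.0, -0.0107]
[1.56, 2.76, 3.55] [-0.0003, 0.0, -0.0107]
```

```bash
python3 -m crank '[[1.65,2.7,3.5,0,0,-0.011,0],[1.6,2.7,3.5,0,0,-0.011,0],[1.6,2.8,3.6,0,0,-0.011,0],[1.6,2.8,3.6,0,0,-0.011,0],[0,0,0,0,0,0,0]]' 55
python3 - <<'E'
from h import *
from rig import cams,robot
import json
i=cams.camera_info("wrist"); im=cams.camera("wrist")[:,:,::-1]
print(robot.get_obs()["position"]); cv2.imwrite("pics/w2.png",im)
json.dump({k:np.array(v).tolist() for k,v in i.items()},open("w2.json","w"))
E
```

```text
time: 2.52
position: [0.678, -0.0335, 0.236]
tool_rot: [0.691, 0.723, -0.002, -0.003]
ft_force: [-1.0, 0.1, 0.4]
grip_width: 0.0869
grip_force: 0.0
[ 0.6781 -0.0342  0.2383]
```

View pics/w2.png

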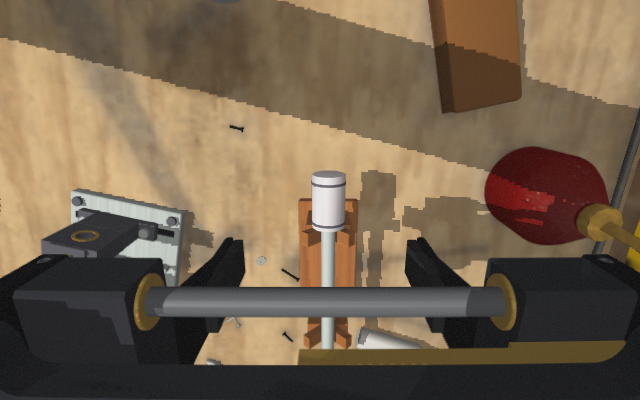

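The spindle is vertical in this picture and centred between the fingers: knob at cols 312 to 345, shoulder edge near row 231. I'll check the grasp numbers.

Run:
```python
from h import *
import json
i=json.load(open("w2.json"))
print(onz(i,[(328.5,231)],.079),onz(i,[(328.5,200)],.075),onz(i,[(328,240),(328,280),(327.5,340)],.068), onz(i,[(87,236)],.065),onz(i,[(328,172)],.06))
sh=onz(i,[(328.5,231)],.079)[0]
plan([.679,sh[1]+.023,.116],frame(np.radians(92.5)),4)
```

```text
[[ 0.6799 -0.0544  0.079 ]] [[ 0.6787 -0.0295  0.075 ]] [[ 0.6801 -0.0672  0.068 ]
 [ 0.682  -0.1057  0.068 ]
 [ 0.6846 -0.1701  0.068 ]] [[ 0.4704 -0.0754  0.065 ]] [[ 0.6774 -0.0102  0.06  ]]
[0.07, 0.04, 3.06] [-0.0011, -0.0001, 0.0003]
[0.07, 0.03, 3.06] [-0.0011, -0.0001, 0.0003]
[0.07, 0.03, 3.06] [-0.0011, -0.0001, 0.0003]
[0.07, 0.03, 3.06] [-0.0011, -0.0001, 0.0003]
```

```bash
python3 -m crank '[[0.05,0.05,4,0,0,0,0],[0.05,0.05,4,0,0,0,0],[0.05,0,2.5,0,0,0,0],[0,0,1.7,0,0,0,0],[0,0,0,0,0,0,0]]' 55
python3 - <<'E'
from h import *
from rig import robot
o=robot.get_obs();print(o["position"]); plan([.679,-.032,.116],frame(np.radians(92.5)),1)
E
```

```text
time: 3.2
position: [0.6794, -0.0325, 0.1184]
tool_rot: [0.691, 0.723, -0.0, -0.0]
ft_force: [-0.1, -0.4, -0.1]
grip_width: 0.0874
grip_force: 0.0
[ 0.6794 -0.0325  0.1184]
[0.06, -0.04, 0.24] [-0.0008, -0.0, 0.001]
```

```bash
python3 -m crank '[[0,0,0.2,0,0,0,0.4],[0,0,0,0,0,0,1],[0,0,0,0,0,0,1],[0,0,0,0,0,0,1],[0,0,0,0,0,0,1]]' 55;  python3 -m crank '[[0,0,0,0,0,0,1],[0,0,0,0,0,0,1]]'
```

```text
time: 3.82
position: [0.68, -0.0314, 0.1164]
tool_rot: [0.691, 0.723, 0.0, 0.0]
ft_force: [0.1, 0.6, 0.6]
grip_width: 0.0452
grip_force: 0.0
time: 4.08
position: [0.6797, -0.0314, 0.1161]
tool_rot: [0.691, 0.723, -0.0, -0.0]
ft_force: [-1.1, -0.2, -0.5]
grip_width: 0.0265
grip_force: 55.0
```

```bash
python3 -m crank '[[0,0,-1,0,0,0,1],[0,0,-2,0,0,0,1],[0,0,-3,0,0,0,1],[0,0,-3,0,0,0,1],[0,0,0,0,0,0,1]]' 55
python3 - <<'E'
from h import *
from rig import robot,cams
print(np.array(robot.get_obs()["moment"])); a=np.radians(-100.3);d=np.array([np.cos(a),np.sin(a)])
t=np.array([.4695,-.075])-.195*d;print(t)
plan([*t,.205],frame(np.radians(79.7)),5)
E
```

```text
time: 4.7
position: [0.682, -0.0319, 0.2107]
tool_rot: [0.691, 0.723, 0.002, 0.004]
ft_force: [0.6, 0.1, -1.0]
grip_width: 0.0266
grip_force: 55.0
[ 0.0498 -0.1278  0.0237]
[0.5044 0.1169]
[3.13, -3.41, 0.08] [0.0017, 0.0002, 0.0452]
[2.98, -3.55, 0.09] [0.0017, 0.0002, 0.0452]
[2.81, -3.68, 0.09] [0.0017, 0.0002, 0.0452]
[2.65, -3.81, 0.1] [0.0017, 0.0002, 0.0452]
[2.47, -3.92, 0.11] [0.0017, 0.0002, 0.0452]
```

```bash
python3 - <<'E'
from h import *
from rig import cams
s=cams.camera_info("side");print(onz(s,[(292,232),(290,330),(310,252),(366,297),(340,335)],.03));print(onz(s,[(292,232),(290,330)],.12))
s=cams.camera_info("scene");print(onz(s,[(310,165),(225,165),(270,182)],.0))
E
python3 -m crank '[[3.1,-3.4,0.1,0,0,0.045,1],[3,-3.5,0.1,0,0,0.045,1],[2.8,-3.7,0.1,0,0,0.045,1],[2.6,-3.8,0.1,0,0,0.045,1],[2.5,-3.9,0.1,0,0,0.045,1]]' 55
```

```text
[[0.6405 0.0962 0.03  ]
 [0.6083 0.4296 0.03  ]
 [0.5819 0.1727 0.03  ]
 [0.4286 0.3203 0.03  ]
 [0.4903 0.4362 0.03  ]]
[[0.6264 0.19   0.12  ]
 [0.5973 0.4907 0.12  ]]
[[0.8636 0.24   0.    ]
 [0.6624 0.4458 0.    ]
 [0.6755 0.2358 0.    ]]
time: 5.32
position: [0.5012, 0.1175, 0.2007]
tool_rot: [0.768, 0.64, -0.0, -0.0]
ft_force: [0.7, 1.1, -1.4]
grip_width: 0.0268
grip_force: 55.0
```

Run:
```python
from h import *
from rig import robot,cams
s=cams.camera_info("scene")
r=onz(s,np.array([(242,268),(303,310),(368,356)])/4+[240,160]-.37,.065);print(r)
d=r[2]-r[0];print(np.linalg.norm(np.diff(r,axis=0),axis=1),np.degrees(np.arctan2(d[1],d[0])))
o=robot.get_obs();a=np.radians(-100.3);u=np.array([np.cos(a),np.sin(a),0])
P0=np.array(o["position"])-[0,0,.051]; print(P0)
for n,b in (("scene",(240,130,440,280)),("side",(260,130,420,250))):
    im=cams.camera(n)[:,:,::-1]; cv2.imwrite(f"pics/{n}1.png",im)
    print(n,proj(cams.camera_info(n),[P0,P0+.023*u,P0+.173*u]))
    cv2.imwrite(f"pics/{n}1c.png",cv2.resize(im[b[1]:b[3],b[0]:b[2]],None,fx=4,fy=4,interpolation=cv2.INTER_CUBIC))
```

```text
[[ 0.4653 -0.0957  0.065 ]
 [ 0.4558 -0.151   0.065 ]
 [ 0.4456 -0.2062  0.065 ]]
[0.0561 0.0562] -100.09978325250596
[0.5012 0.1175 0.1497]
scene [[249.3    162.78  ]
 [253.9277 165.6405]
 [287.9466 186.6607]]
side [[341.0082 207.4041]
 [342.7659 202.0751]
 [353.106  170.6839]]
```

View pics/scene1c.png

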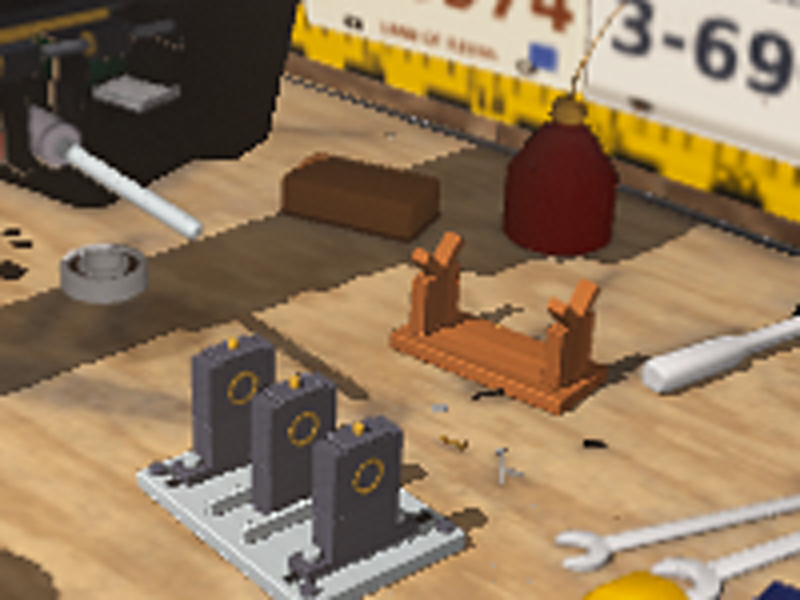

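The picture shows the held shaft with its nose at crop (197,230), where I predicted (192,227), so it is straight in the hand. The scene rings agree with the wrist's bore line to under 1 mm. I'll lower to the line-up pose ahead of the first block.

```bash
cat >> h.py <<'E'
AZ=np.radians(-100.25);E0=np.array([.469,-.0755,.065])
U=np.array([np.cos(AZ),np.sin(AZ),0]);V=np.array([-U[1],U[0],0])
def st():
    from rig import robot
    o=robot.get_obs();p=np.array(o["position"])-[0,0,.051]-E0;Rm=R.from_quat(o["tool_rot"]).as_matrix();f=np.array(o["ft_force"])
    print("t",round(o["time"],2),"nose x,y,z mm",np.round([(p@U+.173)*1e3,p@V*1e3,p[2]*1e3],2),"yaw/pitch mrad",np.round(1e3*np.array([-Rm[:,0]@V,Rm[2,0]]),1),"F u,v,z",np.round([f@U,f@V,f[2]],1),"M",np.round(np.array(o["moment"])@np.c_[U,V,[0,0,1]],2))
E
python3 - <<'E'
from h import *
st(); t=E0-.193*U
plan([t[0],t[1],.117],frame(AZ+np.pi),5)
E
```

```text
t 5.42 nose x,y,z mm [-23.53  -7.32  84.1 ] yaw/pitch mrad [ 2.9 -0.9] F u,v,z [-0.7 -0.3 -1.5] M [ 0.04 -0.   -0.01]
[-0.07, 0.16, 1.66] [-0.0019, 0.0002, 0.0006]
[-0.07, 0.16, 1.66] [-0.0019, 0.0002, 0.0006]
[-0.07, 0.16, 1.66] [-0.0019, 0.0002, 0.0006]
[-0.07, 0.15, 1.66] [-0.0019, 0.0002, 0.0006]
[-0.07, 0.15, 1.66] [-0.0019, 0.0002, 0.0006]
```

```bash
python3 -m crank '[[-0.05,0.15,2,-0.002,0,0,1],[-0.05,0.15,2,-0.002,0,0,1],[-0.05,0.15,2,-0.002,0,0,1],[-0.05,0.15,1.5,-0.002,0,0,1],[0,0.1,0.8,0,0,0,1]]' 55 ; python3 -m crank '[[0,0,0,0,0,0,1]]'>/dev/null
python3 - <<'E'
from h import *
from rig import cams
st()
i=cams.camera_info("scene")
print(proj(i,[E0-.02*U,E0]))
n="scene";b=(250,150,350,225);im=cams.camera(n)[:,:,::-1]
cv2.imwrite(f"pics/{n}2.png",im);A=cv2.resize(im[b[1]:b[3],b[0]:b[2]],None,fx=4,fy=4,interpolation=cv2.INTER_CUBIC)
n="side";b=(300,150,400,225);im=cams.camera(n)[:,:,::-1];print(proj(cams.camera_info(n),[E0-.02*U,E0]))
cv2.imwrite(f"pics/{n}2.png",im);B=cv2.resize(im[b[1]:b[3],b[0]:b[2]],None,fx=4,fy=4,interpolation=cv2.INTER_CUBIC)
cv2.imwrite("pics/c2.png",np.hstack([A,B]))
E
```

```text
time: 6.05
position: [0.5098, 0.1132, 0.1172]
tool_rot: [0.768, 0.641, 0.002, 0.003]
ft_force: [-0.1, -0.1, -1.1]
grip_width: 0.027
grip_force: 55.0
t 6.17 nose x,y,z mm [-20.05   6.52   1.78] yaw/pitch mrad [-0.3 -0.2] F u,v,z [-1.   0.2 -0.6] M [0.04 0.02 0.  ]
[[289.9663 219.4556]
 [294.9136 222.9381]]
[[351.1458 192.2623]
 [352.3621 188.3869]]
```

View pics/c2.png

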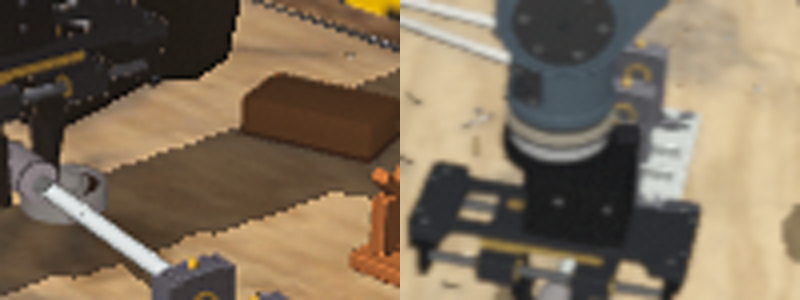

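The scene crop shows the shaft's nose just short of the first block's top-left edge, slightly to its +V side. The side view is blocked by the arm. I'll check that the pose is steady and then correct.

```bash
python3 -m crank '[[0,0,0,0,0,0,1]]'>/dev/null
python3 - <<'E'
from h import *
st()
E
python3 -m crank '[[0,-0.3,0,0,0,0,1],[0,-0.3,0,0,0,0,1],[0,0,0.1,0,0,0,1],[0,0,0,0,0,0,1],[0,0,0,0,0,0,1]]'>/dev/null
python3 - <<'E'
from h import *
st()
E
```

```text
t 6.4 nose x,y,z mm [-20.31   6.78   2.9 ] yaw/pitch mrad [0.  0.2] F u,v,z [-0.3  0.6 -0.4] M [0.08 0.07 0.02]
t 7.03 nose x,y,z mm [-20.23   0.6    1.22] yaw/pitch mrad [-0.1  0. ] F u,v,z [-0.6  0.1 -1. ] M [0.08 0.05 0.03]
```

```bash
python3 -m crank '[[-0.3,-0.05,0.1,0,0,0,1],[-0.3,0,0,0,0,0,1],[-0.3,0,0,0,0,0,1],[-0.2,0,0,0,0,0,1],[0,0,0,0,0,0,1]]'>/dev/null
python3 - <<'E'
from h import *
st()
from rig import cams
b=(265,185,335,245);im=cams.camera("scene")[:,:,::-1]
cv2.imwrite("pics/c3.png",cv2.resize(im[b[1]:b[3],b[0]:b[2]],None,fx=8,fy=8,interpolation=cv2.INTER_CUBIC))
E
```

```text
t 7.65 nose x,y,z mm [-9.01  0.01  0.25] yaw/pitch mrad [-0.5  0. ] F u,v,z [ 0.2 -0.  -1.6] M [ 0.03  0.06 -0.03]
```

View pics/c3.png

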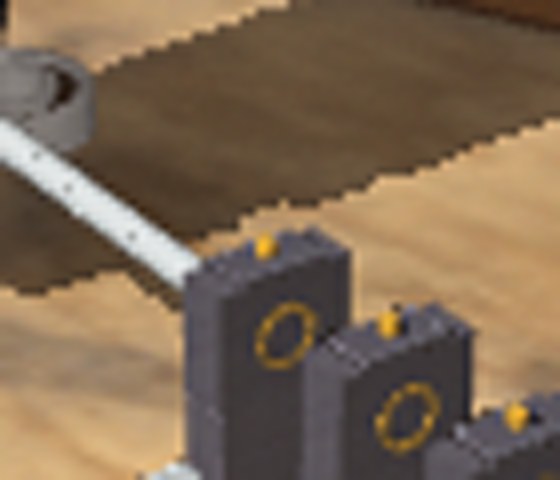

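The shaft's centreline in the crop, (0,142) to (185,270), extends to (285,338). The bore ring centre is at (285,335), so it is aligned within about 1 mm. I'll feed gently.

```bash
cat > s.py <<'E'
from h import *
st()
E
python3 -m crank '[[-0.2,0,0,0,0,0,1],[-0.2,0,0,0,0,0,1],[0,0,0,0,0,0,1]]'>/dev/null; python3 s.py
python3 -m crank '[[-0.15,0,0,0,0,0,1],[-0.15,0,0,0,0,0,1],[0,0,0,0,0,0,1]]'>/dev/null; python3 s.py
```

```text
t 8.07 nose x,y,z mm [-5.08 -0.02  0.23] yaw/pitch mrad [-0.4  0. ] F u,v,z [-0.1 -0.5 -1.9] M [0.06 0.06 0.06]
t 8.45 nose x,y,z mm [-2.11 -0.01  0.23] yaw/pitch mrad [-0.3 -0. ] F u,v,z [ 0.4  0.2 -1.3] M [ 0.09  0.1  -0.02]
```

```bash
python3 -m crank '[[-0.15,0,0,0,0,0,1],[-0.1,0,0,0,0,0,1],[0,0,0,0,0,0,1]]'>/dev/null; python3 s.py
```

```text
t 8.82 nose x,y,z mm [ 0.35 -0.03  0.23] yaw/pitch mrad [-0.2  0. ] F u,v,z [-0.4 -0.4 -2.8] M [0.07 0.06 0.01]
```

```bash
python3 -m crank '[[-0.1,0,0,0,0,0,1],[-0.1,0,0,0,0,0,1],[0,0,0,0,0,0,1]]'>/dev/null; python3 s.py;python3 -m crank '[[0,0,0,0,0,0,1]]'>/dev/null; python3 s.py
```

```text
t 9.2 nose x,y,z mm [2.36 0.02 0.24] yaw/pitch mrad [-0.1 -0. ] F u,v,z [-0.2 -0.1 -0.7] M [ 0.09 -0.   -0.03]
t 9.32 nose x,y,z mm [ 2.3  -0.01  0.22] yaw/pitch mrad [-0.1  0. ] F u,v,z [-0.2  1.1 -0.4] M [ 0.05  0.04 -0.04]
```

```bash
python3 -m crank '[[-0.1,0,0,0,0,0,1],[-0.1,0,0,0,0,0,1],[0,0,0,0,0,0,1]]'>/dev/null; python3 s.py
```

```text
t 9.7 nose x,y,z mm [4.37 0.05 0.25] yaw/pitch mrad [-0.1 -0. ] F u,v,z [-0.4 -0.1 -0.7] M [0.1  0.06 0.05]
```

```bash
python3 -m crank '[[-0.15,0,0,0,0,0,1],[-0.15,0,0,0,0,0,1],[0,0,0,0,0,0,1]]'>/dev/null; python3 s.py
```

```text
t 10.07 nose x,y,z mm [ 7.45 -0.01  0.23] yaw/pitch mrad [-0.2 -0.1] F u,v,z [-0.1  0.5 -1.4] M [0.11 0.01 0.02]
```

```bash
python3 -m crank '[[-0.15,0,0,0,0,0,1],[-0.15,0,0,0,0,0,1],[-0.1,0,0,0,0,0,1],[0,0,0,0,0,0,1]]'>/dev/null; python3 s.py
```

```text
t 10.57 nose x,y,z mm [11.42 -0.02  0.24] yaw/pitch mrad [-0.1 -0.1] F u,v,z [-0.1  0.2 -0.4] M [ 0.15 -0.01  0.04]
```

```bash
python3 -m crank '[[-0.15,0,0,0,0,0,1],[-0.15,0,0,0,0,0,1],[-0.15,0,0,0,0,0,1],[-0.15,0,0,0,0,0,1],[0,0,0,0,0,0,1]]'>/dev/null; python3 s.py
```

```text
t 11.2 nose x,y,z mm [17.46  0.01  0.25] yaw/pitch mrad [-0.2 -0.1] F u,v,z [ 0.   0.1 -0.7] M [0.1  0.05 0.05]
```

```bash
python3 -m crank '[[-0.25,0,0,0,0,0,1],[-0.25,0,0,0,0,0,1],[-0.25,0,0,0,0,0,1],[-0.25,0,0,0,0,0,1],[0,0,0,0,0,0,1]]'>/dev/null; python3 s.py
```

```text
t 11.82 nose x,y,z mm [27.56 -0.03  0.23] yaw/pitch mrad [-0.4 -0.1] F u,v,z [ 1.1  0.3 -1.7] M [ 0.14 -0.02  0.13]
```

```bash
python3 -m crank '[[-0.25,0,0,0,0,0,1],[-0.25,0,0,0,0,0,1],[-0.25,0,0,0,0,0,1],[-0.25,0,0,0,0,0,1],[0,0,0,0,0,0,1]]'>/dev/null; python3 s.py
```

```text
t 12.45 nose x,y,z mm [37.54 -0.    0.23] yaw/pitch mrad [-0.3 -0.1] F u,v,z [-0.1  0.7 -1.1] M [ 0.16 -0.03  0.05]
```

```bash
python3 -m crank '[[-0.25,0,0,0,0,0,1],[-0.25,0,0,0,0,0,1],[-0.25,0,0,0,0,0,1],[-0.25,0,0,0,0,0,1],[0,0,0,0,0,0,1]]'>/dev/null; python3 s.py
python3 - <<'E'
from h import *
from rig import cams
b=(265,185,345,245);im=cams.camera("scene")[:,:,::-1]
cv2.imwrite("pics/c4.png",cv2.resize(im[b[1]:b[3],b[0]:b[2]],None,fx=8,fy=8,interpolation=cv2.INTER_CUBIC))
E
```

```text
t 13.07 nose x,y,z mm [47.54 -0.02  0.22] yaw/pitch mrad [-0.4 -0.1] F u,v,z [ 0.   0.8 -0.9] M [ 0.07 -0.02  0.1 ]
```

View pics/c4.png

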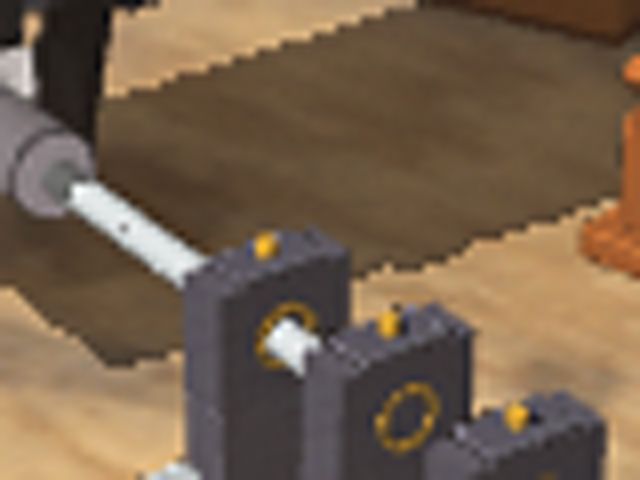

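The crop shows the shaft emerging through the first block's ring at (287,337), centred. I'll go slowly into the middle block.

```bash
python3 -m crank '[[-0.15,0,0,0,0,0,1],[-0.15,0,0,0,0,0,1],[-0.1,0,0,0,0,0,1],[0,0,0,0,0,0,1]]'>/dev/null; python3 s.py
```

```text
t 13.62 nose x,y,z mm [51.39 -0.05  0.23] yaw/pitch mrad [-0.2 -0.1] F u,v,z [-0.3  0.5 -1. ] M [0.04 0.03 0.02]
```

```bash
python3 -m crank '[[-0.1,0,0,0,0,0,1],[-0.1,0,0,0,0,0,1],[-0.1,0,0,0,0,0,1],[0,0,0,0,0,0,1]]'>/dev/null; python3 s.py
```

```text
t 14.12 nose x,y,z mm [54.37 -0.06  0.22] yaw/pitch mrad [-0.1 -0. ] F u,v,z [ 0.1 -0.5 -1.3] M [0.13 0.06 0.05]
```

```bash
python3 -m crank '[[-0.1,0,0,0,0,0,1],[-0.1,0,0,0,0,0,1],[-0.1,0,0,0,0,0,1],[0,0,0,0,0,0,1]]'>/dev/null; python3 s.py
```

```text
t 14.62 nose x,y,z mm [57.31  0.25  0.28] yaw/pitch mrad [ 0.1 -0. ] F u,v,z [-1.   1.2 -1.3] M [0.26 0.15 0.2 ]
```

```bash
python3 -m crank '[[-0.1,0,0,0,0,0,1],[-0.1,0,0,0,0,0,1],[0,0,0,0,0,0,1]]'>/dev/null; python3 s.py
```

```text
t 15.0 nose x,y,z mm [59.47  0.26  0.28] yaw/pitch mrad [ 0.3 -0.3] F u,v,z [-0.9  1.2 -1. ] M [0.31 0.12 0.2 ]
```

```bash
python3 -m crank '[[-0.1,0,0,0,0,0,1],[-0.1,0,0,0,0,0,1],[0,0,0,0,0,0,1]]'>/dev/null; python3 s.py
```

```text
t 15.38 nose x,y,z mm [61.42  0.13  0.27] yaw/pitch mrad [ 0.1 -0.1] F u,v,z [-0.8  1.5 -0.5] M [0.35 0.07 0.25]
```

```bash
python3 -m crank '[[-0.1,0,0,0,0,0,1],[-0.1,0,0,0,0,0,1],[-0.1,0,0,0,0,0,1],[0,0,0,0,0,0,1]]'>/dev/null; python3 s.py
```

```text
t 15.88 nose x,y,z mm [64.41  0.03  0.24] yaw/pitch mrad [-0.  -0.1] F u,v,z [-0.3  2.2 -1.4] M [0.4  0.13 0.32]
```

```bash
python3 -m crank '[[-0.15,0.02,0,0,0,0,1],[-0.15,0.02,0,0,0,0,1],[-0.15,0,0,0,0,0,1],[-0.1,0,0,0,0,0,1],[0,0,0,0,0,0,1]]'>/dev/null; python3 s.py
```

```text
t 16.5 nose x,y,z mm [69.97  0.29  0.22] yaw/pitch mrad [-0.2 -0.1] F u,v,z [-0.8  1.1 -0.8] M [0.29 0.06 0.25]
```

```bash
python3 -m crank '[[-0.15,0,0,0,0,0,1],[-0.15,0,0,0,0,0,1],[-0.15,0,0,0,0,0,1],[-0.15,0,0,0,0,0,1],[0,0,0,0,0,0,1]]'>/dev/null; python3 s.py
```

```text
t 17.12 nose x,y,z mm [76.    0.37  0.23] yaw/pitch mrad [-0.1 -0.2] F u,v,z [ 0.4  1.3 -0.8] M [0.23 0.02 0.2 ]
```

```bash
python3 -m crank '[[-0.2,0,0,0,0,0,1],[-0.2,0,0,0,0,0,1],[-0.2,0,0,0,0,0,1],[-0.2,0,0,0,0,0,1],[0,0,0,0,0,0,1]]'>/dev/null; python3 s.py
```

```text
t 17.75 nose x,y,z mm [84.09  0.4   0.24] yaw/pitch mrad [-0.2 -0.2] F u,v,z [ 1.4  1.9 -1. ] M [ 0.25 -0.06  0.17]
```

```bash
python3 -m crank '[[-0.2,0.01,0,0,0,0,1],[-0.2,0.01,0,0,0,0,1],[-0.2,0.01,0,0,0,0,1],[-0.2,0.01,0,0,0,0,1],[0,0,0,0,0,0,1]]'>/dev/null; python3 s.py
```

```text
t 18.38 nose x,y,z mm [92.06  0.68  0.21] yaw/pitch mrad [-0.2 -0.2] F u,v,z [-0.   1.  -0.2] M [ 0.24 -0.09  0.12]
```

```bash
python3 -m crank '[[-0.2,0,0,0,0,0,1],[-0.2,0,0,0,0,0,1],[-0.2,0,0,0,0,0,1],[-0.2,0,0,0,0,0,1],[0,0,0,0,0,0,1]]'>/dev/null; python3 s.py
```

```text
t 19.0 nose x,y,z mm [100.08   0.75   0.22] yaw/pitch mrad [-0.3 -0.2] F u,v,z [ 0.8  0.9 -1.1] M [ 0.24 -0.09  0.18]
```

```bash
python3 -m crank '[[-0.1,0,0,0,0,0,1],[-0.1,0,0,0,0,0,1],[-0.1,0,0,0,0,0,1],[-0.1,0,0,0,0,0,1],[0,0,0,0,0,0,1]]'>/dev/null; python3 s.py
```

```text
t 19.62 nose x,y,z mm [103.91   0.77   0.23] yaw/pitch mrad [-0.2 -0.1] F u,v,z [-0.1  1.  -0.6] M [0.22 0.08 0.17]
```

Now the last block, 1 mm per row with checks.

```bash
python3 -m crank '[[-0.1,0,0,0,0,0,1],[-0.1,0,0,0,0,0,1],[-0.1,0,0,0,0,0,1],[0,0,0,0,0,0,1]]'>/dev/null; python3 s.py
```

```text
t 20.12 nose x,y,z mm [106.92   0.78   0.24] yaw/pitch mrad [-0.2 -0.1] F u,v,z [ 0.4  1.2 -0.9] M [0.21 0.05 0.18]
```

```bash
python3 -m crank '[[-0.1,0,0,0,0,0,1],[-0.1,0,0,0,0,0,1],[-0.1,0,0,0,0,0,1],[0,0,0,0,0,0,1]]'>/dev/null; python3 s.py
```

```text
t 20.62 nose x,y,z mm [109.92   0.77   0.23] yaw/pitch mrad [-0.1 -0.1] F u,v,z [ 0.7  0.6 -1. ] M [0.25 0.04 0.14]
```

```bash
python3 -m crank '[[-0.1,0,0,0,0,0,1],[-0.1,0,0,0,0,0,1],[0,0,0,0,0,0,1]]'>/dev/null; python3 s.py
```

```text
t 21.0 nose x,y,z mm [111.88   0.75   0.22] yaw/pitch mrad [-0.1 -0.1] F u,v,z [-0.4  1.9 -0.9] M [0.22 0.08 0.14]
```

```bash
python3 -m crank '[[-0.1,0,0,0,0,0,1],[-0.1,0,0,0,0,0,1],[0,0,0,0,0,0,1]]'>/dev/null; python3 s.py
```

```text
t 21.38 nose x,y,z mm [113.88   0.76   0.23] yaw/pitch mrad [-0.1 -0.1] F u,v,z [ 0.1  1.5 -0.4] M [0.25 0.06 0.2 ]
```

```bash
python3 -m crank '[[-0.1,0,0,0,0,0,1],[-0.1,0,0,0,0,0,1],[-0.1,0,0,0,0,0,1],[0,0,0,0,0,0,1]]'>/dev/null; python3 s.py
```

```text
t 21.88 nose x,y,z mm [116.92   0.77   0.24] yaw/pitch mrad [-0.1 -0.1] F u,v,z [ 0.5  1.1 -1. ] M [0.22 0.09 0.13]
```

```bash
python3 -m crank '[[-0.1,0,0,0,0,0,1],[-0.15,0,0,0,0,0,1],[-0.15,0,0,0,0,0,1],[0,0,0,0,0,0,1]]'>/dev/null; python3 s.py
```

```text
t 22.38 nose x,y,z mm [121.     0.8    0.23] yaw/pitch mrad [-0.2 -0.1] F u,v,z [ 0.1  2.1 -1.4] M [0.3  0.02 0.12]
```

```bash
python3 -m crank '[[-0.15,0,0,0,0,0,1],[-0.15,0,0,0,0,0,1],[-0.15,0,0,0,0,0,1],[-0.15,0,0,0,0,0,1],[0,0,0,0,0,0,1]]'>/dev/null; python3 s.py
```

```text
t 23.0 nose x,y,z mm [126.99   0.79   0.23] yaw/pitch mrad [-0.2 -0.2] F u,v,z [-0.1  0.  -0. ] M [ 0.31 -0.06  0.21]
```

```bash
python3 -m crank '[[-0.2,0,0,0,0,0,1],[-0.2,0,0,0,0,0,1],[-0.2,0,0,0,0,0,1],[0,0,0,0,0,0,1]]'>/dev/null; python3 s.py
```

```text
t 23.5 nose x,y,z mm [133.06   0.81   0.23] yaw/pitch mrad [-0.1 -0.2] F u,v,z [ 0.8  0.8 -1.8] M [ 0.21 -0.06  0.16]
```

```bash
python3 -m crank '[[-0.2,0,0,0,0,0,1],[-0.2,0,0,0,0,0,1],[-0.2,0,0,0,0,0,1],[0,0,0,0,0,0,1]]'>/dev/null; python3 s.py
```

```text
t 24.0 nose x,y,z mm [139.05   0.81   0.23] yaw/pitch mrad [-0.2 -0.2] F u,v,z [ 0.3  1.2 -1.2] M [ 0.28 -0.01  0.2 ]
```

```bash
python3 -m crank '[[-0.1,0,0,0,0,0,1],[-0.1,0,0,0,0,0,1],[-0.1,0,0,0,0,0,1],[0,0,0,0,0,0,1]]'>/dev/null; python3 s.py
```

```text
t 24.5 nose x,y,z mm [141.88   0.78   0.23] yaw/pitch mrad [-0.1 -0.1] F u,v,z [ 0.5  2.1 -0.1] M [0.32 0.06 0.17]
```

```bash
python3 -m crank '[[-0.1,0,0,0,0,0,1],[-0.1,0,0,0,0,0,1],[0,0,0,0,0,0,1]]'>/dev/null; python3 s.py
```

```text
t 24.88 nose x,y,z mm [143.9    0.78   0.24] yaw/pitch mrad [-0.2 -0.1] F u,v,z [-0.9  0.8  0.2] M [0.35 0.16 0.16]
```

```bash
python3 -m crank '[[-0.1,0,0,0,0,0,1],[0,0,0,0,0,0,1]]'>/dev/null; python3 s.py
```

```text
t 25.12 nose x,y,z mm [144.88   0.79   0.24] yaw/pitch mrad [-0.1 -0.1] F u,v,z [-0.7  1.  -1.6] M [0.32 0.17 0.19]
```

```bash
python3 -m crank '[[-0.1,0,0,0,0,0,1],[0,0,0,0,0,0,1]]'>/dev/null; python3 s.py
```

```text
t 25.38 nose x,y,z mm [145.87   0.8    0.22] yaw/pitch mrad [-0.2 -0. ] F u,v,z [-0.6  2.1 -1.4] M [0.33 0.16 0.16]
```

```bash
python3 -m crank '[[-0.1,0,0,0,0,0,1],[0,0,0,0,0,0,1]]'>/dev/null; python3 s.py
```

```text
t 25.62 nose x,y,z mm [146.87   0.77   0.23] yaw/pitch mrad [-0.1 -0. ] F u,v,z [-1.7  1.4 -0.7] M [0.35 0.14 0.13]
```

```bash
python3 -m crank '[[-0.05,0,0,0,0,0,1],[0,0,0,0,0,0,1]]'>/dev/null; python3 s.py
```

```text
t 25.88 nose x,y,z mm [147.32   0.78   0.24] yaw/pitch mrad [-0.1 -0. ] F u,v,z [-0.7  1.5 -0.3] M [0.4  0.18 0.14]
```

```bash
python3 -m crank '[[-0.1,0,0,0,0,0,1],[0,0,0,0,0,0,1]]'>/dev/null; python3 s.py
```

```text
t 26.12 nose x,y,z mm [147.96   0.74   0.24] yaw/pitch mrad [-0.5  0.6] F u,v,z [-3.9  3.  -2.5] M [0.45 0.6  0.15]
```

```bash
python3 -m crank '[[-0.05,0,0,0,0,0,1],[0,0,0,0,0,0,1]]'>/dev/null; python3 s.py
```

```text
t 26.38 nose x,y,z mm [148.04   0.74   0.24] yaw/pitch mrad [-0.7  1.1] F u,v,z [-6.6  2.2 -1. ] M [0.55 1.16 0.2 ]
```

```bash
python3 -m crank '[[-0.05,0,0,0,0,0,1],[0,0,0,0,0,0,1]]'>/dev/null; python3 s.py
```

```text
t 26.62 nose x,y,z mm [148.12   0.73   0.21] yaw/pitch mrad [-1.1  1.7] F u,v,z [-9.4  2.5 -1.5] M [0.6  1.48 0.23]
```

The shoulder is home: position has stalled at 148.0 while the axial force rises to 9 N. I'll release and withdraw straight up.

```bash
python3 -m crank '[[0.02,0,0,0,0,0,0.8],[0,0,0,0,0,0,0.4],[0,0,0,0,0,0,0],[0,0,0,0,0,0,0],[0,0,0,0,0,0,0]]'; python3 s.py
python3 -m crank '[[0,0,-0.5,0,0,0,0],[0,0,-2,0,0,0,0],[0,0,-4,0,0,0,0],[0,0,-4,0,0,0,0],[0,0,-4,0,0,0,0]]'
python3 - <<'E'
from h import *
from rig import cams
i=cams.camera_info("scene");im=cams.camera("scene")[:,:,::-1];cv2.imwrite("pics/f.png",im)
P=proj(i,[E0-.046*U,E0,E0+.130*U,E0+.15*U]);print(P)
d=cv2.absdiff(im,cv2.imread("pics/scene0.png")).max(2)
m=(d>40).astype(np.uint8);n,l,s,c=cv2.connectedComponentsWithStats(m[205:275,255:350])
for k in range(1,n):
    if s[k,4]>8: print(s[k]+[255,205,0,0,0])
E
```

```text
time: 27.25
position: [0.4738, -0.0523, 0.1162]
tool_rot: [0.768, 0.641, 0.002, 0.003]
ft_force: [0.3, -0.3, 0.1]
grip_width: 0.0588
grip_force: 0.0
t 27.25 nose x,y,z mm [149.33   0.58   0.22] yaw/pitch mrad [-0.5 -0.1] F u,v,z [0.2 0.3 0.1] M [0.05 0.01 0.01]
time: 27.88
position: [0.4725, -0.0518, 0.2628]
tool_rot: [0.767, 0.641, 0.003, 0.003]
ft_force: [0.5, 0.5, 0.2]
grip_width: 0.0868
grip_force: 0.0
[[283.7342 215.0662]
 [294.9136 222.9381]
 [330.6968 248.0738]
 [336.8215 252.3667]]
[ 255  205   81   68 2157]
[331 205  19  16  85]
[299 221  31  11 136]
[324 230  26  21 189]
[314 235   8   7  36]
[330 247   9   7  46]
[345 261   5   6  16]
```

The nose blob past the last block, (330..339, 247..254), matches the predicted 20 mm protrusion at (331,248) to (337,252). I'll hand it in.

```bash
python3 -m crank '[[0,0,0,0,0,0,0],[0,0,0,0,0,0,0]]' >/dev/null; python3 -c "
from rig import ticket
print(ticket.hand_in())"
```

```text
the job is handed in; nothing more can be done
None
```

The spindle is through all three blocks with its shoulder home against the first one, released and handed in at about 28 s; the highest wrist-force reading along the bores was about 9 N, and the bystanders were never approached; no verdict was shown at hand-in.

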